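# Screw the filler cap onto the coolant tank

## Task

The milling machine's coolant tank has been topped up and its filler cap lies on the worktop. Set the cap level on the tank's neck, turn it gently backward (anticlockwise from above) until it drops into its thread (it may drop in at once), then screw it forward (clockwise) fully home so that it presses on the seal. Never force it, let go when done, and leave everything else where it stands.

Things in the scene. Friction and masses are not known exactly. Their poses are not given: they have to be found in the camera images.
- cap: Loose grey filler cap, open side down. Knurled skirt 65 mm across, 28 mm high, open below; across its top a straight grip bar 50 mm long, 15 mm wide, 22 mm high (28 to 50 mm over the underside). 70 g. Origin: centre of the underside; z up, x along the bar. Inside, near the lower edge, three lugs 120 degrees apart stick inward 4 mm; nothing outside shows where they are.
- cap_bar (a point): Centre of the cap's grip bar, 39 mm over the cap's underside; axes as the cap.
- tank: Coolant tank, a low canister with white body and grey lid, 116 x 160 mm, top 90 mm over the worktop, fixed. Origin: centre of its underside, z up. On its top stand the black filler neck and, at the rear corners, two low hose couplings (14 mm high).
- neck_base (a point): On the axis of the tank's black filler neck, level with the tank's flat top; z up, x and y as the tank's (they do not tell the angle of the thread). The neck's wall is 47 mm across, 28 mm high with a tapered lip; threads reach out to 55 mm. The cap goes over it with about 1 mm play all round. Height of the cap's underside over this point: 18 to 19 mm on the crown, 10 to 11 dropped in, 4 to 5 home.
- neck_crown (a point): On the neck's axis, 20 mm above neck_base: height of the level crowns of the three threads, on which the lugs land (now and then on a stop block, 3 mm higher, whence they step down to the crown). Between the threads are three openings, 120 degrees apart, at an angle that differs every time and must be felt for. The lugs fit down within about 0.1 rad of an opening's middle and then drop 8 mm.
- neck_stop (a point): On the neck's axis, 23 mm above neck_base: height of three stop blocks, 3 mm over the crown, one on the anticlockwise side of each opening (seen from above). With the lugs on the crown, turning clockwise ends dead at a block, cap still high; turning anticlockwise, at most 2.1 rad, brings the lugs over an opening and, if not let down, against the block beyond, where they are still over it.
- neck_seal (a point): On the neck's axis, 30.5 mm above neck_base: top of the free rubber seal. From the openings the cap goes home clockwise in about 1.4 rad, sinking 4 mm per rad, with 1.2 mm play up and down, and ends against a stop; in the last 2 mm of descent the seal pushes up with up to about 6 N. Friction in the thread holds the cap when let go. Turning with over 1 N m is forcing it.
- jar_pink: Bystander: small white jar with pink lid, 39 mm across, 44 mm high; origin centre of underside.
- jar_tan: Bystander: small white jar with tan lid, 39 mm across, 38 mm high; origin centre of underside.
- bottle: Bystander: small bottle with white cap, 39 mm across, 86 mm high; origin centre of underside.
- spatula: Bystander: flat wooden spatula, 120 x 12 x 5 mm, along its x; origin centre of underside.
- cast_sawn: Bystander: dental cast, 58 x 63 x 34 mm; origin centre of underside.
- die_small: Bystander: tiny die (single tooth on a stem) standing upright, 9 x 10 x 24 mm; origin centre of underside.
There are look-alikes about, which are no part of the job. Several things look just like the cap: the one meant starts farthest to the robot's left.

How it is judged:
On the way:
1. the cap has dropped into the thread starts, level on the neck (horizontal distance between cap and neck_base below 0.003 m and z of cap in the frame of neck_base between 0.0075 and 0.0125 m and angle between cap's own z axis and vertical below 0.07 rad), for 0.1 s.
At the end, for the whole second after the job is handed in: The cap sits on the neck's axis (within 3 mm), level (within 0.06 rad), its underside less than 6 mm over the tank's top (screwed home, pressing on the seal), at rest and released (horizontal distance between cap and neck_base below 0.003 m and z of cap in the frame of neck_base between 0.001 and 0.006 m and angle between cap's own z axis and vertical below 0.06 rad and linear speed of cap below 0.02 m/s); the robot touches nothing.
It fails at once if the cap is forced against the tank, neck or seal with more than 60 N (contact force between cap and tank above 60 N).
It fails at once if the arm or the fingers press on the tank with more than 15 N (contact force between any of the fingers, the arm and tank above 15 N).
It fails at once if a bystander is moved more than 20 mm (distance of any of jar_pink, jar_tan, bottle, spatula, cast_sawn, die_small from where it was at the start of the episode above 0.02 m).
It also fails if it takes over 64 s, if anything falls off the work surface, if the arm or the gripper's body presses on something with over 40 N, if the wrist force passes 120 N, or if a joint passes its speed limit or range.

## Robot

A 7-joint arm with a two-finger parallel gripper is mounted at the origin on a cart in front of the work surface, level with it; the furniture and walls round the work are solid. World frame = base frame: x ahead of the robot, y to its left, z up, the work surface at z = 0. Lengths are in m, angles in rad, forces in N, time in s.
With the tool pointing down it reaches from about 0.4 to 0.875 m from the base axis. Payload 6.5 kg.
Tool frame: the origin (TCP) lies between the finger pads; the fingertips stand robot.tcp_to_tips ahead of it and the grasp point (between the pads) lies 5 mm behind it (robot.tcp_to_tips is the distance from the TCP to the fingertips, in m); z points along the fingers, y is the line along which they close (so a half turn about z gives the same grasp; the last joint's range is limited). The gripper opens to 85 mm and grips with 20 to 120 N. Pads are 22 mm wide; open, the fingers measure 114 mm over their backs; the gripper's body (76 mm by 85 mm) begins 54 mm behind the grasp point. The pads swing forward as they close: fully open they stand 13 mm farther back than shut.
Start: joints at [1.108, 0.536, -0.004, 1.538, 0.003, 1.067, -0.071], TCP at [0.251, -0.599, 0.245] pointing down, gripper open.
Joint ranges: [-2.7, 2.7], [-0.37, 2.16], [-1.27, 1.26], [0.24, 2.4], [-1.31, 4.45], [0.19, 1.91], [-2.76, 2.76]. Speed limits (rad/s): [2.39, 2.39, 3.14, 3.14, 3.14, 3.14, 3.14].

## Interface

Orientations are given as a rotation vector (axis times angle).
In Python, from workcell import robot, snapshot, order gives the robot as it stands. The module is installed in compiled form; this text tells all that it offers.
- The arm moves only by the shell command python3 -m pendant 'ROWS'. ROWS is a JSON object of lists of equal length, an entry for each row: "linear": the shift along the tool's x, y, z as a fraction of full scale, a list of three; "delta_rot": the turn, a rotation vector about the tool's x, y, z as a fraction of full scale, a list of three; "gripper": the gripper command: -1 is shut, 1 is fully open, values between are in proportion. A call has 1 to 5 rows; each row shifts and turns the commanded pose from where the row before left it, along the tool's axes as they then stand; what a row does not reach is not made up. Full scale, the value 1, is 500 mm for a shift and 2 rad for a turn. A row lasts 1/10 s, in which the tool goes at most 50 mm and 8.59 degrees, less where a joint would pass 70% of its speed; a pose out of reach is approached as far as the arm can. A call with a number of a shift or a turn outside -1 to 1 is refused whole. A call with a gripper value outside its range is refused whole. The fingers move at their own pace and stop on an object; the grip force is fixed at half the most. Time passes only in rows, so rows that do not move let the fingers close. It gives the time, the measured TCP pose, the force, the opening and the grip force at its end, in the units of the state.
- robot.read_state(): the state, without advancing time (a new reading comes with each control period).
- snapshot(name): name is "scene" or "top" or "wrist"; returns a dict with "frame" (480x640x3 uint8, red, green, blue), "range_z" (480x640 float32, m along the optical axis (not along the pixel's ray), 0 where there is no reading), "fov_y" (degrees; the focal length in pixels is half the picture's height over the tangent of half this angle, whatever the lens; pixels are square), "cx", "cy" (the principal point, pixels), "k1" (the pictures are not rectified: a ray, as slopes to the right and down, at radius r is drawn at 1 + k1 r^2 times it, then the intrinsics apply), "origin" and "rotation" of the camera in the world. Camera axes: x right, y down, z forward; pixel columns grow to the right and rows downward; lengths in m; the calibration is good to about 2 mm. A picture is of the moment at which its call begins.
- order.finish_job(): hands the job in; it is judged then, once.
The state is a dict: "time": time; "joints": joint angles; "dq": joint speeds; "effort": joint torques, N m; "ee_pos": TCP position; "tcp_rot": TCP orientation; "ft_force": force on the tool from outside, world axes, zero at the start; "moment": the same for the moment, N m; "opening": opening from 0.0 (shut) to 1.0 (fully open); "grip_force": force on a finger pad.
Only numpy, scipy, OpenCV 4.12 (cv2) and the standard library are available. Lean on these libraries where they do the work, as an engineer would, in place of code of your own. Each camera call takes 0.05 s, during which the arm holds its last target. There are 200 camera calls.

## Working session

There is one attempt and no reset: what is moved stays moved. The work goes in short steps, Python scripts to look and compute and a shell command to move; the robot and the scene stay as the last step left them, time stands still between calls to the robot, and variables do not carry over. Pictures are saved under pics/ and viewed, at most 10 in all, crops included, and the job is handed in when it is done.

```bash
mkdir -p pics
cat > h.py <<'E'
import numpy as np, cv2
from workcell import robot, snapshot, order
def cloud(s):
    h,w=s["range_z"].shape; f=h/2/np.tan(np.radians(s["fov_y"])/2)
    v,u=np.mgrid[0:h,0:w].astype(float)
    K=np.array([[f,0,s["cx"]],[0,f,s["cy"]],[0,0,1]])
    xd=(u-s["cx"])/f; yd=(v-s["cy"])/f; x,y=xd.copy(),yd.copy()
    for _ in range(10):
        k=1+s["k1"]*(x*x+y*y); x,y=xd/k,yd/k
    P=np.stack([x,y,np.ones_like(x)],-1)*s["range_z"][...,None]
    P=P@np.array(s["rotation"]).T+np.array(s["origin"]); P[s["range_z"]==0]=np.nan
    return P
E
python3 - <<'E'
from h import *
a=snapshot("top"); b=snapshot("scene")
for n,s in (("top",a),("scene",b)):
    cv2.imwrite(f"pics/{n}0.png",s["frame"][...,::-1]); np.save(f"pics/{n}0.npy",cloud(s)); print(n,s["origin"],s["fov_y"],s["k1"])
print(robot.read_state(), robot.tcp_to_tips)
E
```

```text
Traceback (most recent call last):
  File "h.py", line 11, in cloud
    P=P@np.array(s["rotation"]).T+np.array(s["origin"]); P[s["range_z"]==0]=np.nan
      ~~~~~~~~~~~~~~~~~~~~~~~~~~~^~~~~~~~~~~~~~~~~~~~~~
ValueError: operands could not be broadcast together with shapes (480,640) (3,)
```

View pics/top0.png

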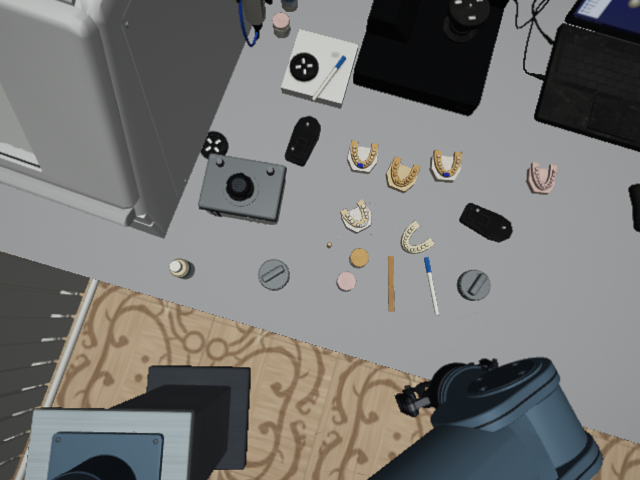

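The top view shows the tank at about (242,188), with its neck at (239,186). There are two grey caps, at (273,275) and (475,285). The bottle is at (180,268).

```bash
sed -i 's/^import numpy as np, cv2/import numpy as np, cv2\nfrom scipy.spatial.transform import Rotation as R/; s/np.array(s\["rotation"\]).T/rot(s["rotation"]).T/' h.py
cat >> h.py <<'E'
def rot(r):
    r=np.array(r,float); return r if r.shape==(3,3) else (R.from_quat(r) if r.size==4 else R.from_rotvec(r)).as_matrix()
E
python3 - <<'E'
from h import *
for n in ("top","scene"):
    s=snapshot(n); P=cloud(s)
    cv2.imwrite(f"pics/{n}1.png",s["frame"][...,::-1]); np.save(f"pics/{n}0.npy",P); print(n,s["origin"],s["rotation"],s["fov_y"],s["k1"])
    if n=="top":
        for u,v in [(273,275),(475,285),(239,186),(210,205),(265,205),(180,268),(300,320),(346,281)]: print(u,v,P[v,u].round(4))
    m=np.isfinite(P[...,0])
print(robot.read_state(), robot.tcp_to_tips)
E
```

```text
top [ 0.33729314 -0.40595466  1.01598256] [-2.16615298  2.11124082 -0.19343391] 53.89814423232797 0.01717929362917885
273 275 [ 0.4292 -0.3203  0.0513]
475 285 [ 0.4198 -0.735   0.0483]
239 186 [ 0.5997 -0.2503  0.1057]
210 205 [ 0.5631 -0.1917  0.0899]
265 205 [ 0.5658 -0.302   0.0917]
180 268 [ 0.4351 -0.1402  0.0863]
300 320 [ 0.3401 -0.3768 -0.001 ]
346 281 [ 0.4215 -0.4703  0.0432]
scene [ 0.06406001 -1.33373483  0.69217459] [-2.05289528  0.45494185 -0.27681509] 45.23384100692826 -0.06499666761752655
{'time': 0.2, 'joints': array([ 1.1077998 ,  0.53688552, -0.00445502,  1.5384956 ,  0.00260784,
        1.06728696, -0.07120747]), 'dq': array([-1.02571284e-03, -9.85198142e-04,  3.94149625e-04, -1.99891597e-03,
        7.53183601e-05,  2.54471402e-04, -2.12560500e-04]), 'effort': array([ 1.25566334e-03, -5.83202326e+01,  1.04823209e+00, -2.59075338e+01,
        1.22829317e-02,  7.34445232e-03, -2.00651766e-05]), 'ee_pos': array([ 0.25106486, -0.59914996,  0.24474202]), 'tcp_rot': array([-3.07893082e+00, -6.19128083e-01,  4.53910382e-04]), 'ft_force': array([ 0.28092406, -0.63698626,  0.85148804]), 'moment': array([0.02291011, 0.03416266, 0.00664996]), 'grip_force': 0.0, 'opening': 0.9964714783759401} 0.014
```

View pics/scene1.png

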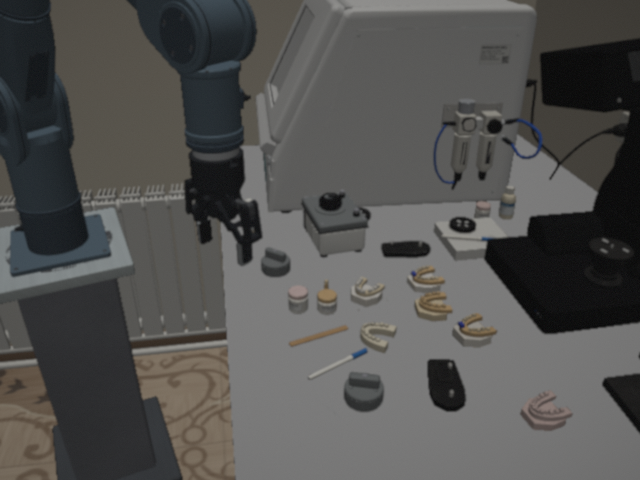

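The scene view confirms it: the wanted cap is at (276,262), near the tank at (335,222), and the look-alike is at (364,388). Next I'll measure the cap bar and the neck.

Run:
```python
from h import *
P=np.load("pics/top0.npy"); Q=np.load("pics/scene0.npy")
def sel(P,c,r,lo,hi):
    m=(np.hypot(P[...,0]-c[0],P[...,1]-c[1])<r)&(P[...,2]>lo)&(P[...,2]<hi); return P[m]
def circ(p): # min enclosing + rect
    (c,r)=cv2.minEnclosingCircle((p[:,:2]*1000).astype(np.float32)); return np.round(c,1),round(r,1)
for n,A in (("top",P),("scene",Q)):
    for c in [(.429,-.320),(.42,-.735)]:
        b=sel(A,c,.05,.042,.06); k=sel(A,c,.05,.02,.034)
        if len(b)>10:
            print(n,"bar",len(b),cv2.minAreaRect((b[:,:2]*1000).astype(np.float32)),b[:,2].mean(),"skirt",len(k),circ(k) if len(k) else None, circ(sel(A,c,.05,.012,.06)))
    k=sel(A,(.6,-.25),.06,.10,.13); print(n,"neck",len(k),circ(k),k.mean(0),np.percentile(k[:,2],[5,50,95]))
    hi=sel(A,(.6,-.25),.035,.111,.13); print("hi",len(hi),circ(hi) if len(hi) else 0, hi.mean(0))
    t=sel(A,(.58,-.25),.13,.082,.096); print("tank",cv2.minAreaRect((t[:,:2]*1000).astype(np.float32)),t[:,2].mean())
    print(sel(A,(.43,-.14),.03,.07,.1).mean(0))
for r in np.arange(.5,.72,.01):
    print(round(r,2),[f"{np.nanmax(np.append(P[(abs(P[...,0]-r)<.006)&(abs(P[...,1]-y)<.006)][:,2],-9))*1000:.0f}" for y in np.arange(-.40,-.05,.015)])
```

```text
top bar 177 ((433.4566650390625, -318.718505859375), (14.831978797912598, 49.72462844848633), 32.62882614135742) 0.04950205107002162 skirt 546 (array([ 433.7, -318.6]), 32.7) (array([ 433.7, -318.5]), 32.7)
top bar 182 ((422.6866455078125, -741.0703735351562), (15.182260513305664, 49.66373062133789), 55.15318298339844) 0.04966651784593449 skirt 545 (array([ 422.5, -740.8]), 32.5) (array([ 422.3, -740.6]), 32.5)
top neck 602 (array([ 599.2, -252. ]), 28.2) [ 0.59646536 -0.25264661  0.11258072] [0.10314223 0.11210019 0.12162116]
hi 325 (array([ 598. , -251.7]), 27.3) [ 0.59560467 -0.2525689   0.11761368]
tank ((609.3956909179688, -230.14488220214844), (205.6587677001953, 116.18732452392578), 81.54267883300781) 0.08858137384963816
[ 0.43836137 -0.13157057  0.08461254]
scene bar 110 ((432.2049560546875, -319.9869384765625), (16.24462890625, 50.563201904296875), 28.38890838623047) 0.04718497118102006 skirt 313 (array([ 432.2, -321.2]), 33.1) (array([ 432. , -321.8]), 33.4)
scene bar 282 ((421.086181640625, -742.529541015625), (17.913589477539062, 48.50770568847656), 55.21916580200195) 0.0
[... 3072 characters left out ...]
'5', '503', '521', '524', '523', '522', '521', '516']
0.68 ['4', '4', '17', '18', '4', '2', '3', '-0', '-9000', '-9000', '-9000', '-9000', '-9000', '-9000', '-9000', '-9000', '4', '500', '520', '524', '524', '524', '523', '522']
0.69 ['2', '16', '17', '18', '16', '5', '4', '4', '4', '3', '4', '4', '-9000', '-9000', '-9000', '-9000', '18', '506', '517', '520', '521', '522', '523', '523']
0.7 ['5', '17', '18', '18', '18', '4', '3', '4', '4', '5', '4', '3', '3', '17', '18', '16', '461', '510', '511', '514', '517', '519', '-9000', '-9000']
0.71 ['5', '16', '19', '24', '23', '3', '5', '4', '4', '3', '4', '3', '3', '17', '18', '16', '478', '508', '-9000', '507', '-9000', '-9000', '-9000', '-9000']
```

```bash
cat >> h.py <<'E'
def go(pos,yaw=None):
    """print needed tool-frame shift and turn (fractions of full scale). yaw=deg of tool y in world"""
    s=robot.read_state(); M=R.from_rotvec(s["tcp_rot"]).as_matrix()
    y=np.degrees(np.arctan2(M[1,1],M[0,1])); z=M[:,2]
    print("t",round(s["time"],2),"pos",s["ee_pos"].round(4),"yaw",round(y,2),"tilt",(z[:2]).round(4),"j",s["joints"].round(2),"F",s["ft_force"].round(1),"M",s["moment"].round(2),"op",round(s["opening"],3),s["grip_force"])
    print("shift",(M.T@(np.array(pos)-s["ee_pos"])/.5).round(4), "turn z",None if yaw is None else [round(-np.radians(((yaw+k-y)+180)%360-180)/2,4) for k in (0,180)], "level xy",(M.T@np.cross(z,[0,0,-1])/2).round(4))
E
X='{"linear":[[0.0553,-0.0377,0],[0.0553,-0.0377,0],[0.0553,-0.0377,0],[0.0553,-0.0377,0],[0.0553,-0.0377,0]],"delta_rot":[[0,0,0],[0,0,0],[0,0,0],[0,0,0],[0,0,0]],"gripper":[1,1,1,1,1]}'; : 
python3 -m pendant '{"linear":[[0.0553,-0.0377,0],[0.0553,-0.0377,0],[0.0553,-0.0377,0],[0.0553,-0.0377,0],[0.0553,-0.0377,0]],"delta_rot":[[0,0,0],[0,0,0],[0,0,0],[0,0,0],[0,0,0]],"gripper":[1,1,1,1,1]}'
python3 -m pendant '{"linear":[[0.0553,-0.0377,0],[0.0553,-0.0377,0],[0.0553,-0.0377,0],[0.0553,-0.0377,0],[0.0553,-0.0377,0]],"delta_rot":[[0,0,0],[0,0,0],[0,0,0],[0,0,0],[0,0,0]],"gripper":[1,1,1,1,1]}'
python3 -m pendant '{"linear":[[0,0,0],[0,0,0],[0,0,0],[0,0,0],[0,0,0]],"delta_rot":[[0,0,0.07],[0,0,0.07],[0,0,0.07],[0,0,0.07],[0,0,0.07]],"gripper":[0,0,0,0,0]}'
python3 -m pendant '{"linear":[[0,0,0],[0,0,0],[0,0,0],[0,0,0],[0,0,0]],"delta_rot":[[0,0,0.07],[0,0,0.07],[0,0,0.07],[0,0,0.07],[0,0,0.07]],"gripper":[0,0,0,0,0]}'
python3 -c "
from h import *
go([.4334,-.3187,.2],32.6)
s=snapshot('wrist'); cv2.imwrite('pics/w1.png',s['frame'][...,::-1]); P=cloud(s); np.save('pics/w1.npy',P); print(s['origin'],s['fov_y'])
m=(np.hypot(P[...,0]-.433,P[...,1]+.319)<.06)
b=P[m&(P[...,2]>.042)&(P[...,2]<.06)]; k=P[m&(P[...,2]>.01)&(P[...,2]<.06)]
print(len(b),cv2.minAreaRect((b[:,:2]*1000).astype(np.float32)) if len(b)>5 else 0, b[:,2].mean(), cv2.minEnclosingCircle((k[:,:2]*1000).astype(np.float32)) if len(k) else 0)
"
```

```text
time: 0.7
ee_pos: [0.3428, -0.4579, 0.2452]
tcp_rot: [-3.08, -0.619, 0.0]
ft_force: [0.6, -0.3, -0.5]
opening: 1.004
grip_force: 0.0
time: 1.2
ee_pos: [0.4338, -0.3176, 0.2453]
tcp_rot: [3.08, 0.619, -0.0]
ft_force: [0.2, -0.2, -0.3]
opening: 1.0
grip_force: 0.0
time: 1.7
ee_pos: [0.4333, -0.3187, 0.2452]
tcp_rot: [-3.104, 0.483, 0.0]
ft_force: [-0.2, -0.4, -0.4]
opening: 0.498
grip_force: 0.0
time: 2.2
ee_pos: [0.4332, -0.3187, 0.2452]
tcp_rot: [-2.75, 1.518, 0.0]
ft_force: [0.0, 0.1, 0.0]
opening: 0.498
grip_force: 0.0
t 2.2 pos [ 0.4332 -0.3187  0.2452] yaw -147.81 tilt [-0.0003  0.0002] j [ 0.42  0.35  0.16  1.84 -0.06  0.96 -1.97] F [0.  0.1 0. ] M [-0.03  0.07 -0.02] op 0.498 0.0
shift [ 0.0002 -0.0002  0.0903] turn z [np.float64(1.5672), np.float64(-0.0035)] level xy [ 0.0001  0.0001 -0.    ]
[ 0.46949502 -0.37675542  0.37370009] 59.77203899454453
1106 ((434.611328125, -318.3772888183594), (14.492746353149414, 49.171268463134766), 32.3957405090332) 0.04927116432384351 ((434.6887512207031, -318.6219177246094), 32.71278762817383)
```

View pics/w1.png

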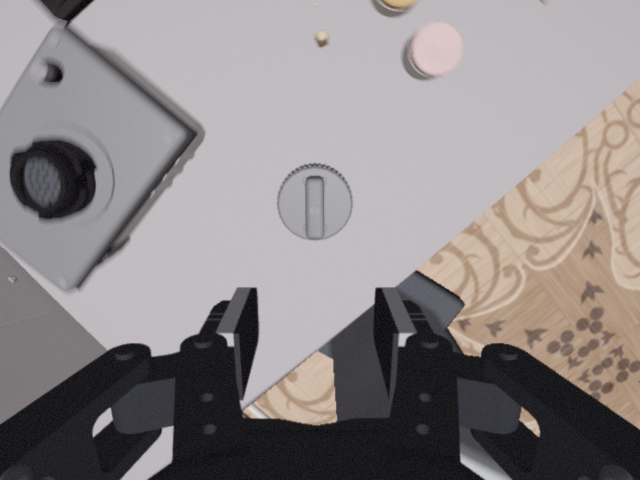

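The wrist view shows the cap at (315,202) with its bar running vertically in the image. It lies square between the open fingers, which stand at columns 250 and 380. The neck is at (50,180). I'll descend next.

```bash
python3 -m pendant '{"linear":[[0,0,0.06],[0,0,0.06],[0,0,0.06],[0,0,0.06],[0,0,0.06]],"delta_rot":[[0,0,-0.0035],[0,0,0],[0,0,0],[0,0,0],[0,0,0]],"gripper":[0,0,0,0,0]}'
python3 -m pendant '{"linear":[[0.0007,0,0.05],[0,0,0.03],[0,0,0.014],[0,0,0.004],[0,0,0]],"delta_rot":[[0,0,0],[0,0,0],[0,0,0],[0,0,0],[0,0,0]],"gripper":[0,0,0,0,0]}'
python3 -m pendant '{"linear":[[0,0,0],[0,0,0],[0,0,0],[0,0,0],[0,0,0]],"delta_rot":[[0,0,0],[0,0,0],[0,0,0],[0,0,0],[0,0,0]],"gripper":[-0.3,-0.5,-0.7,-1,-1]}'
python3 -m pendant '{"linear":[[0,0,0],[0,0,0],[0,0,0]],"delta_rot":[[0,0,0],[0,0,0],[0,0,0]],"gripper":[-1,-1,-1]}'
python3 -c "
from h import *
go([.4334,-.3187,.2],32.6)"
```

```text
time: 2.75
ee_pos: [0.4334, -0.3187, 0.0941]
tcp_rot: [-2.762, 1.497, -0.0]
ft_force: [0.8, -0.2, -0.0]
opening: 0.502
grip_force: 0.0
time: 3.25
ee_pos: [0.4341, -0.3194, 0.0469]
tcp_rot: [2.76, -1.5, 0.002]
ft_force: [0.4, 0.2, 0.6]
opening: 0.503
grip_force: 0.0
time: 3.75
ee_pos: [0.4341, -0.3193, 0.0472]
tcp_rot: [-2.76, 1.501, -0.002]
ft_force: [-0.5, 0.7, 5.4]
opening: 0.159
grip_force: 58.9
time: 4.05
ee_pos: [0.4341, -0.3194, 0.0472]
tcp_rot: [-2.76, 1.501, -0.002]
ft_force: [-0.6, 1.0, 5.6]
opening: 0.155
grip_force: 58.9
t 4.05 pos [ 0.4341 -0.3194  0.0472] yaw -147.07 tilt [ 0.0012 -0.0006] j [ 0.47  0.65  0.1   1.95 -0.12  0.54 -1.91] F [-0.6  1.   5.6] M [ 0.18  0.12 -0.04] op 0.155 58.912208676338196
shift [-1.500e-03  2.000e-04 -3.056e-01] turn z [np.float64(-1.568), np.float64(0.0028)] level xy [-0.0003 -0.0006  0.    ]
```

```bash
python3 -m pendant '{"linear":[[0,0,-0.01],[0,0,-0.04],[0,0,-0.08],[0,0,-0.1],[0,0,-0.106]],"delta_rot":[[0,0,0],[0,0,0],[0,0,0],[0,0,0],[0,0,0]],"gripper":[-1,-1,-1,-1,-1]}'
python3 -m pendant '{"linear":[[0,0,0],[0,0,0],[0,0,0],[0,0,0],[0,0,0]],"delta_rot":[[0,0,-0.07],[0,0,-0.07],[0,0,-0.07],[0,0,-0.07],[0,0,-0.07]],"gripper":[-1,-1,-1,-1,-1]}'
python3 -m pendant '{"linear":[[0,0,0],[0,0,0],[0,0,0],[0,0,0],[0,0,0]],"delta_rot":[[0,0,-0.07],[0,0,-0.07],[0,0,-0.07],[0,0,-0.07],[0,0,-0.07]],"gripper":[-1,-1,-1,-1,-1]}'
python3 -m pendant '{"linear":[[0,0,0],[0,0,0],[0,0,0],[0,0,0],[0,0,0]],"delta_rot":[[0,0,-0.07],[0,0,-0.07],[0,0,-0.035],[0,0,0],[0,0,0]],"gripper":[-1,-1,-1,-1,-1]}'
python3 -c "
from h import *
go([.54,-.307,.215],-47)"
```

```text
time: 4.55
ee_pos: [0.4329, -0.3187, 0.2131]
tcp_rot: [2.76, -1.501, -0.001]
ft_force: [1.3, -0.7, -0.5]
opening: 0.161
grip_force: 58.6
time: 5.05
ee_pos: [0.4333, -0.319, 0.2116]
tcp_rot: [3.108, -0.455, -0.0]
ft_force: [-0.2, -0.6, 0.5]
opening: 0.159
grip_force: 58.7
time: 5.55
ee_pos: [0.4332, -0.3191, 0.2116]
tcp_rot: [3.076, 0.639, -0.0]
ft_force: [0.8, -0.1, -0.7]
opening: 0.16
grip_force: 58.7
time: 6.05
ee_pos: [0.4334, -0.3191, 0.2114]
tcp_rot: [2.922, 1.153, -0.0]
ft_force: [-0.3, 0.0, -2.2]
opening: 0.16
grip_force: 58.7
t 6.05 pos [ 0.4334 -0.3191  0.2114] yaw -46.94 tilt [-0.0001 -0.0001] j [ 0.72  0.4  -0.22  1.86  0.11  0.9  -0.36] F [-0.3  0.  -2.2] M [ 0.03  0.04 -0.01] op 0.16 58.660207986831665
shift [ 0.1724  0.1279 -0.0072] turn z [np.float64(0.0005), np.float64(-1.5702)] level xy [0.     0.0001 0.    ]
```

```bash
python3 -m pendant '{"linear":[[0.035,0.026,-0.001],[0.035,0.026,-0.002],[0.035,0.026,-0.002],[0.035,0.026,-0.002],[0.0324,0.0239,0]],"delta_rot":[[0,0,0],[0,0,0],[0,0,0],[0,0,0],[0,0,0]],"gripper":[-1,-1,-1,-1,-1]}'
python3 -m pendant '{"linear":[[0,0,0],[0,0,0],[0,0,0]],"delta_rot":[[0,0,0],[0,0,0],[0,0,0]],"gripper":[-1,-1,-1]}'
python3 -c "
from h import *
go([.54,-.307,.215],-47)
s=snapshot('wrist'); cv2.imwrite('pics/w2.png',s['frame'][...,::-1]); P=cloud(s); np.save('pics/w2.npy',P); print(s['origin'],s['fov_y'],s['k1'],s['cx'],s['cy'])
"
```

```text
time: 6.55
ee_pos: [0.5412, -0.3064, 0.215]
tcp_rot: [2.922, 1.154, -0.0]
ft_force: [-0.6, -0.9, -1.0]
opening: 0.157
grip_force: 58.7
time: 6.85
ee_pos: [0.539, -0.3071, 0.2146]
tcp_rot: [-2.922, -1.154, 0.002]
ft_force: [0.3, 0.3, -1.3]
opening: 0.161
grip_force: 58.7
t 6.85 pos [ 0.539  -0.3071  0.2146] yaw -46.89 tilt [-0.0013 -0.0003] j [ 0.6   0.53 -0.22  1.64  0.13  0.99 -0.48] F [ 0.3  0.3 -1.3] M [ 0.03 -0.03  0.05] op 0.161 58.72867405414581
shift [ 0.0016  0.0011 -0.0008] turn z [np.float64(0.0009), np.float64(-1.5699)] level xy [-0.0003  0.0006  0.    ]
[ 0.58866987 -0.26232699  0.34307963] 59.77203899454453 -0.0807959822840908 315.7467688277294 235.91648973218324
```

View pics/w2.png

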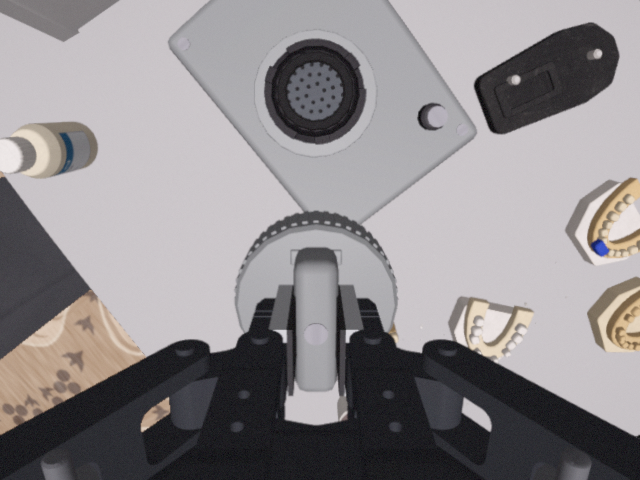

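The wrist view shows the cap held by its bar (bar from (296,248) to (336,390), skirt centre about (316,300)). It looks level. The neck is fully visible at (315,90), radius about 50 px. Now I'll get cap and neck from this one image.

```bash
cat > fit.py <<'E'
from h import *
from scipy.optimize import least_squares
def outline(P,c,r,lo,hi):
    m=(np.hypot(P[...,0]-c[0],P[...,1]-c[1])<r)&(P[...,2]>lo)&(P[...,2]<hi)
    p=P[m]; return p
def edge(p,c,q=98,n=48):
    a=np.arctan2(p[:,1]-c[1],p[:,0]-c[0]); d=np.hypot(p[:,0]-c[0],p[:,1]-c[1]); out=[]
    for k in range(n):
        i=(a>=-np.pi+2*np.pi*k/n)&(a<-np.pi+2*np.pi*(k+1)/n)
        if i.sum()>5: j=np.where(i)[0]; out.append(p[j[np.argsort(d[j])[int(len(j)*q/100)]]])
    return np.array(out)
def circ(e):
    f=least_squares(lambda x:np.hypot(e[:,0]-x[0],e[:,1]-x[1])-x[2],[*e[:,:2].mean(0),.03],loss="soft_l1",f_scale=.001); return f.x.round(4),np.sqrt(np.mean(f.fun**2)).round(5)
if __name__=="__main__":
    P=np.load("pics/w2.npy"); t=np.array([.539,-.3071])
    n=outline(P,(.598,-.252),.04,.100,.13); print("neck all",len(n),cv2.minEnclosingCircle((n[:,:2]*1000).astype(np.float32)),circ(edge(n,(.598,-.252))))
    for lo,hi in((.111,.115),(.115,.119),(.116,.125)):
        n=outline(P,(.598,-.252),.04,lo,hi); print("neck",lo,hi,len(n),circ(edge(n,(.598,-.252))))
    hist=np.histogram(outline(P,(.598,-.252),.04,.07,.14)[:,2],bins=np.arange(.08,.13,.002)); print(hist[0])
    b=outline(P,t,.04,.208,.23); print("bar",len(b),cv2.minAreaRect((b[:,:2]*1000).astype(np.float32)),np.median(b[:,2]))
    k=outline(P,t,.045,.17,.203); print("skirt z hist",np.histogram(k[:,2],bins=np.arange(.17,.204,.003)))
    k=outline(P,t,.045,.188,.203); x=np.array([np.cos(np.radians(43.1)),np.sin(np.radians(43.1))])
    e=edge(k,t); e=e[((e[:,:2]-t)@x)>0.004]; print("skirt",len(e),circ(e))
    # plane of skirt top
    z=np.median(k[:,2]); k=k[abs(k[:,2]-z)<.004]; A=np.c_[k[:,:2]-t,np.ones(len(k))]; print("plane",np.linalg.lstsq(A,k[:,2],rcond=None)[0].round(4))
    tt=outline(P,(.598,-.252),.07,.086,.094); A=np.c_[tt[:,:2],np.ones(len(tt))]; print("tank",tt[:,2].mean(),np.linalg.lstsq(A,tt[:,2],rcond=None)[0].round(4))
E
python3 fit.py
```

```text
neck all 8397 ((599.1948852539062, -251.34698486328125), 27.5405216217041) (array([ 0.5992, -0.2514,  0.0271]), np.float64(0.00016))
neck 0.111 0.115 705 (array([ 0.5994, -0.2515,  0.0263]), np.float64(0.00135))
neck 0.115 0.119 1623 (array([ 0.5992, -0.2515,  0.0228]), np.float64(0.00051))
neck 0.116 0.125 3172 (array([ 0.5992, -0.2515,  0.0219]), np.float64(0.00026))
[   0    0    7 1406 1732 3273  248    0    0   13  196  131 1216 1271
  768  685  372  586  823 1132 1206   11    0    0]
bar 8127 ((538.6882934570312, -308.5802917480469), (42.9619140625, 40.87637710571289), 85.30207824707031) 0.2169898973564256
skirt z hist (array([ 102,  179,  174,  186,  209,  266,  515,  831, 7115,   63,  101]), array([0.17 , 0.173, 0.176, 0.179, 0.182, 0.185, 0.188, 0.191, 0.194,
       0.197, 0.2  , 0.203]))
skirt 22 (array([ 0.5388, -0.3085,  0.032 ]), np.float64(0.0001))
plane [-0.0102 -0.0088  0.1952]
tank 0.0883345063548553 [-0.0011  0.0011  0.0893]
```

```bash
python3 -m pendant '{"linear":[[0.033,0,0],[0.033,0,0],[0.033,0,0],[0.033,0,0],[0.0343,0,0]],"delta_rot":[[0,0,0],[0,0,0],[0,0,0],[0,0,0],[0,0,0]],"gripper":[-1,-1,-1,-1,-1]}'
python3 -m pendant '{"linear":[[0,0,0.02],[0,0,0.02],[0,0,0.02],[0,0,0.02],[0,0,0]],"delta_rot":[[0,0,0],[0,0,0],[0,0,0],[0,0,0],[0,0,0]],"gripper":[-1,-1,-1,-1,-1]}'
python3 -c "
from h import *
go([.5994,-.2501,.165],-47)
"
```

```text
time: 7.4
ee_pos: [0.6021, -0.2481, 0.2147]
tcp_rot: [-2.92, -1.158, -0.0]
ft_force: [-0.0, 0.2, -0.8]
opening: 0.16
grip_force: 58.7
time: 7.9
ee_pos: [0.599, -0.2502, 0.1725]
tcp_rot: [-2.92, -1.154, 0.005]
ft_force: [-1.0, -0.0, -0.3]
opening: 0.159
grip_force: 58.7
t 7.9 pos [ 0.599  -0.2502  0.1725] yaw -46.87 tilt [-0.0037  0.0009] j [ 0.48  0.63 -0.22  1.59  0.16  0.95 -0.61] F [-1.  -0.  -0.3] M [-0.    0.04 -0.  ] op 0.159 58.71734797954559
shift [0.0007 0.0005 0.015 ] turn z [np.float64(0.0011), np.float64(-1.5697)] level xy [-0.0016  0.001   0.    ]
```

```bash
python3 -m pendant '{"linear":[[0.0004,0.0004,0],[0,0,0.005],[0,0,0.005],[0,0,0.004],[0,0,0]],"delta_rot":[[-0.0016,0.0043,0],[0,0,0],[0,0,0],[0,0,0],[0,0,0]],"gripper":[-1,-1,-1,-1,-1]}'
python3 -c "
from h import *
go([.5994,-.2501,.157],-47)
"
python3 -m pendant '{"linear":[[0,0,0.004],[0,0,0.004],[0,0,0.003],[0,0,0]],"delta_rot":[[0,0,0],[0,0,0],[0,0,0],[0,0,0]],"gripper":[-1,-1,-1,-1]}'
python3 -c "
from h import *
go([.5994,-.2501,.157],-47)
"
```

```text
time: 8.4
ee_pos: [0.601, -0.2497, 0.1675]
tcp_rot: [-2.921, -1.156, -0.014]
ft_force: [1.0, -0.2, -0.6]
opening: 0.157
grip_force: 58.7
t 8.4 pos [ 0.601  -0.2497  0.1675] yaw -46.8 tilt [0.0081 0.0037] j [ 0.48  0.63 -0.22  1.59  0.15  0.93 -0.61] F [ 1.  -0.2 -0.6] M [-0.04  0.06  0.07] op 0.157 58.704854249954224
shift [-0.0031 -0.0016  0.021 ] turn z [np.float64(0.0017), np.float64(-1.5691)] level xy [ 0.0014 -0.0042 -0.    ]
time: 8.8
ee_pos: [0.601, -0.2497, 0.1619]
tcp_rot: [-2.921, -1.156, -0.014]
ft_force: [0.4, 0.6, -0.0]
opening: 0.153
grip_force: 58.7
t 8.8 pos [ 0.601  -0.2497  0.1619] yaw -46.81 tilt [0.0079 0.0037] j [ 0.48  0.64 -0.22  1.6   0.16  0.92 -0.61] F [ 0.4  0.6 -0. ] M [-0.03  0.01  0.  ] op 0.153 58.70473623275757
shift [-0.003  -0.0016  0.0098] turn z [np.float64(0.0017), np.float64(-1.5691)] level xy [ 0.0014 -0.0042 -0.    ]
```

```bash
python3 -m pendant '{"linear":[[-0.004,-0.0016,0],[0,0,0],[0,0,0]],"delta_rot":[[0,0,0],[0,0,0],[0,0,0]],"gripper":[-1,-1,-1]}'
python3 -c "
from h import *
go([.5990,-.2505,.157],-47)
"
python3 -m pendant '{"linear":[[0,0,0.002],[0,0,0.002],[0,0,0.002],[0,0,0]],"delta_rot":[[0,0,0],[0,0,0],[0,0,0],[0,0,0]],"gripper":[-1,-1,-1,-1]}'
python3 -c "
from h import *
go([.5990,-.2505,.155],-47)
"
```

```text
time: 9.1
ee_pos: [0.5991, -0.2507, 0.1624]
tcp_rot: [-2.921, -1.156, -0.014]
ft_force: [0.2, -0.2, -1.4]
opening: 0.158
grip_force: 58.7
t 9.1 pos [ 0.5991 -0.2507  0.1624] yaw -46.82 tilt [0.0085 0.0035] j [ 0.48  0.63 -0.22  1.6   0.16  0.92 -0.61] F [ 0.2 -0.2 -1.4] M [ 0.    0.03 -0.02] op 0.158 58.70469510555267
shift [-0.     -0.0004  0.0107] turn z [np.float64(0.0016), np.float64(-1.5692)] level xy [ 0.0017 -0.0043  0.    ]
time: 9.5
ee_pos: [0.5991, -0.2505, 0.159]
tcp_rot: [-2.921, -1.156, -0.014]
ft_force: [-1.0, -0.0, 0.3]
opening: 0.16
grip_force: 58.7
t 9.5 pos [ 0.5991 -0.2505  0.159 ] yaw -46.81 tilt [0.0081 0.0037] j [ 0.48  0.64 -0.22  1.6   0.16  0.91 -0.61] F [-1.  -0.   0.3] M [ 0.    0.02 -0.  ] op 0.16 58.70031237602234
shift [-0.0002 -0.0001  0.008 ] turn z [np.float64(0.0017), np.float64(-1.5691)] level xy [ 0.0014 -0.0042 -0.    ]
```

```bash
python3 -m pendant '{"linear":[[0,0,0.002],[0,0,0.001],[0,0,0]],"delta_rot":[[0,0,0],[0,0,0],[0,0,0]],"gripper":[-1,-1,-1]}'
python3 -m pendant '{"linear":[[0,0,0.002],[0,0,0.001],[0,0,0]],"delta_rot":[[0,0,0],[0,0,0],[0,0,0]],"gripper":[-1,-1,-1]}'
python3 -c "
from h import *
go([.5990,-.2505,.155],-47)
"
```

```text
time: 9.8
ee_pos: [0.5992, -0.2505, 0.1577]
tcp_rot: [-2.921, -1.156, -0.014]
ft_force: [-0.5, 0.3, -1.0]
opening: 0.158
grip_force: 58.7
time: 10.1
ee_pos: [0.5992, -0.2505, 0.1561]
tcp_rot: [-2.921, -1.156, -0.014]
ft_force: [-0.7, -0.4, -1.5]
opening: 0.158
grip_force: 58.7
t 10.1 pos [ 0.5992 -0.2505  0.1561] yaw -46.81 tilt [0.0083 0.0036] j [ 0.48  0.64 -0.22  1.6   0.16  0.91 -0.61] F [-0.7 -0.4 -1.5] M [-0.06  0.09  0.02] op 0.158 58.69660019874573
shift [-0.0003 -0.0002  0.0023] turn z [np.float64(0.0017), np.float64(-1.5691)] level xy [ 0.0015 -0.0043 -0.    ]
```

```bash
python3 -m pendant '{"linear":[[0,0,0.002],[0,0,0],[0,0,0]],"delta_rot":[[0,0,0],[0,0,0],[0,0,0]],"gripper":[-1,-1,-1]}'
python3 -m pendant '{"linear":[[0,0,0.002],[0,0,0],[0,0,0]],"delta_rot":[[0,0,0],[0,0,0],[0,0,0]],"gripper":[-1,-1,-1]}'
python3 -c "
from h import *
go([.5990,-.2505,.155],-47)
"
```

```text
time: 10.4
ee_pos: [0.5994, -0.2506, 0.1556]
tcp_rot: [2.921, 1.156, 0.015]
ft_force: [0.0, -0.1, 0.6]
opening: 0.16
grip_force: 59.1
time: 10.7
ee_pos: [0.5995, -0.2506, 0.1553]
tcp_rot: [2.921, 1.156, 0.015]
ft_force: [-2.5, 0.7, 8.0]
opening: 0.158
grip_force: 59.8
t 10.7 pos [ 0.5995 -0.2506  0.1553] yaw -46.81 tilt [0.0091 0.0031] j [ 0.48  0.64 -0.22  1.6   0.16  0.9  -0.61] F [-2.5  0.7  8. ] M [0.17 0.61 0.03] op 0.158 59.829095005989075
shift [-0.0007 -0.0009  0.0006] turn z [np.float64(0.0016), np.float64(-1.5692)] level xy [ 0.002  -0.0044  0.    ]
```

```bash
cat > st.py <<'E'
from h import *
go([.5990,-.2505,.1545])
E
python3 -m pendant '{"linear":[[0,0,0],[0,0,0],[0,0,0],[0,0,0],[0,0,0]],"delta_rot":[[0,0,-0.03],[0,0,-0.03],[0,0,-0.03],[0,0,-0.03],[0,0,0]],"gripper":[-1,-1,-1,-1,-1]}'
python3 st.py
python3 -m pendant '{"linear":[[0,0,0],[0,0,0],[0,0,0],[0,0,0],[0,0,0]],"delta_rot":[[0,0,-0.03],[0,0,-0.03],[0,0,-0.03],[0,0,-0.03],[0,0,0]],"gripper":[-1,-1,-1,-1,-1]}'
python3 st.py
```

```text
time: 11.2
ee_pos: [0.6001, -0.25, 0.1553]
tcp_rot: [2.759, 1.5, 0.017]
ft_force: [-2.0, 1.5, 6.3]
opening: 0.156
grip_force: 59.7
t 11.2 pos [ 0.6001 -0.25    0.1553] yaw -32.94 tilt [0.0102 0.004 ] j [ 0.52  0.65 -0.28  1.6   0.2   0.91 -0.4 ] F [-2.   1.5  6.3] M [0.34 0.26 0.02] op 0.156 59.66378688812256
shift [-0.0021 -0.0012  0.0016] turn z None level xy [ 0.0032 -0.0044  0.    ]
time: 11.7
ee_pos: [0.5989, -0.2504, 0.1538]
tcp_rot: [2.561, 1.817, 0.014]
ft_force: [-0.7, 0.4, -1.4]
opening: 0.157
grip_force: 58.7
t 11.7 pos [ 0.5989 -0.2504  0.1538] yaw -19.28 tilt [0.0077 0.0041] j [ 0.56  0.66 -0.33  1.6   0.25  0.92 -0.2 ] F [-0.7  0.4 -1.4] M [0.03 0.06 0.  ] op 0.157 58.74263048171997
shift [-0.0002  0.0004 -0.0014] turn z None level xy [ 0.0029 -0.0032 -0.    ]
```

The force vanished and z dropped, so the lugs are over an opening. I'll lower gently.

```bash
python3 -m pendant '{"linear":[[0,0,0.002],[0,0,0.002],[0,0,0.001],[0,0,0]],"delta_rot":[[0,0,0],[0,0,0],[0,0,0],[0,0,0]],"gripper":[-1,-1,-1,-1]}'
python3 st.py
python3 -m pendant '{"linear":[[0,0,0.002],[0,0,0.002],[0,0,0]],"delta_rot":[[0,0,0],[0,0,0],[0,0,0]],"gripper":[-1,-1,-1]}'
python3 st.py
```

```text
time: 12.1
ee_pos: [0.5991, -0.2504, 0.1515]
tcp_rot: [2.562, 1.816, 0.014]
ft_force: [-1.5, 0.9, 0.4]
opening: 0.159
grip_force: 58.8
t 12.1 pos [ 0.5991 -0.2504  0.1515] yaw -19.33 tilt [0.008  0.0037] j [ 0.56  0.66 -0.33  1.6   0.25  0.91 -0.2 ] F [-1.5  0.9  0.4] M [ 0.14  0.2  -0.05] op 0.159 58.79887819290161
shift [-0.0003 -0.0001 -0.0059] turn z None level xy [ 0.0032 -0.0031 -0.    ]
time: 12.4
ee_pos: [0.5991, -0.2504, 0.1495]
tcp_rot: [2.561, 1.816, 0.014]
ft_force: [-0.2, 1.3, 0.2]
opening: 0.162
grip_force: 58.8
t 12.4 pos [ 0.5991 -0.2504  0.1495] yaw -19.31 tilt [0.0081 0.0037] j [ 0.56  0.66 -0.33  1.6   0.25  0.91 -0.2 ] F [-0.2  1.3  0.2] M [0.23 0.26 0.  ] op 0.162 58.80703926086426
shift [-0.0002 -0.0002 -0.0099] turn z None level xy [ 0.0032 -0.0031  0.    ]
```

```bash
python3 -m pendant '{"linear":[[0,0,0.002],[0,0,0.001],[0,0,0]],"delta_rot":[[0,0,0],[0,0,0],[0,0,0]],"gripper":[-1,-1,-1]}'
python3 -m pendant '{"linear":[[0,0,0.0014],[0,0,0],[0,0,0]],"delta_rot":[[0,0,0],[0,0,0],[0,0,0]],"gripper":[-1,-1,-1]}'
python3 st.py
```

```text
time: 12.7
ee_pos: [0.5992, -0.2504, 0.1481]
tcp_rot: [2.561, 1.816, 0.014]
ft_force: [-1.0, 0.8, -0.4]
opening: 0.161
grip_force: 58.8
time: 13.0
ee_pos: [0.5993, -0.2504, 0.1477]
tcp_rot: [2.561, 1.816, 0.014]
ft_force: [-1.3, 2.0, 0.6]
opening: 0.159
grip_force: 59.1
t 13.0 pos [ 0.5993 -0.2504  0.1477] yaw -19.3 tilt [0.0085 0.0036] j [ 0.56  0.67 -0.33  1.6   0.25  0.91 -0.2 ] F [-1.3  2.   0.6] M [ 0.37  0.41 -0.04] op 0.159 59.086267948150635
shift [-0.0003 -0.0004 -0.0137] turn z None level xy [ 0.0034 -0.0031  0.    ]
```

```bash
python3 -m pendant '{"linear":[[0,0,0.0004],[0,0,0.0004],[0,0,0.0004],[0,0,0.0004],[0,0,0]],"delta_rot":[[0,0,0.025],[0,0,0.025],[0,0,0.025],[0,0,0.025],[0,0,0]],"gripper":[-1,-1,-1,-1,-1]}'
python3 st.py
python3 -m pendant '{"linear":[[0,0,0.0004],[0,0,0.0004],[0,0,0.0004],[0,0,0.0004],[0,0,0]],"delta_rot":[[0,0,0.025],[0,0,0.025],[0,0,0.025],[0,0,0.025],[0,0,0]],"gripper":[-1,-1,-1,-1,-1]}'
python3 st.py
```

```text
time: 13.5
ee_pos: [0.5996, -0.2505, 0.1469]
tcp_rot: [2.73, 1.551, 0.015]
ft_force: [-1.4, 1.2, 0.4]
opening: 0.16
grip_force: 59.0
t 13.5 pos [ 0.5996 -0.2505  0.1469] yaw -30.79 tilt [0.009  0.0032] j [ 0.52  0.66 -0.28  1.61  0.21  0.9  -0.37] F [-1.4  1.2  0.4] M [ 0.24  0.1  -0.02] op 0.16 58.95735561847687
shift [-0.0005 -0.0009 -0.0152] turn z None level xy [ 0.003  -0.0037 -0.    ]
time: 14.0
ee_pos: [0.5996, -0.2506, 0.1461]
tcp_rot: [2.871, 1.273, 0.015]
ft_force: [0.7, 0.9, -0.7]
opening: 0.165
grip_force: 59.0
t 14.0 pos [ 0.5996 -0.2506  0.1461] yaw -42.18 tilt [0.009  0.0031] j [ 0.49  0.66 -0.23  1.61  0.18  0.89 -0.54] F [ 0.7  0.9 -0.7] M [0.14 0.08 0.01] op 0.165 58.954020738601685
shift [-0.0004 -0.0009 -0.0168] turn z None level xy [ 0.0023 -0.0042  0.    ]
```

```bash
python3 -m pendant '{"linear":[[0,0,0.0004],[0,0,0.0004],[0,0,0.0004],[0,0,0.0004],[0,0,0]],"delta_rot":[[0,0,0.025],[0,0,0.025],[0,0,0.025],[0,0,0.025],[0,0,0]],"gripper":[-1,-1,-1,-1,-1]}'
python3 st.py
python3 -m pendant '{"linear":[[0,0,0.0004],[0,0,0.0004],[0,0,0.0004],[0,0,0.0004],[0,0,0]],"delta_rot":[[0,0,0.025],[0,0,0.025],[0,0,0.025],[0,0,0.025],[0,0,0]],"gripper":[-1,-1,-1,-1,-1]}'
python3 st.py
python3 -m pendant '{"linear":[[0,0,0.0004],[0,0,0.0004],[0,0,0.0004],[0,0,0.0004],[0,0,0]],"delta_rot":[[0,0,0.025],[0,0,0.025],[0,0,0.025],[0,0,0.025],[0,0,0]],"gripper":[-1,-1,-1,-1,-1]}'
python3 st.py
```

```text
time: 14.5
ee_pos: [0.5996, -0.2507, 0.1453]
tcp_rot: [-2.984, -0.981, -0.015]
ft_force: [-0.1, -1.1, -0.4]
opening: 0.16
grip_force: 58.9
t 14.5 pos [ 0.5996 -0.2507  0.1453] yaw -53.59 tilt [0.0091 0.003 ] j [ 0.46  0.65 -0.19  1.61  0.14  0.88 -0.71] F [-0.1 -1.1 -0.4] M [0.08 0.04 0.04] op 0.16 58.935134410858154
shift [-0.0006 -0.001  -0.0184] turn z None level xy [ 0.0015 -0.0046  0.    ]
time: 15.0
ee_pos: [0.5995, -0.2506, 0.1444]
tcp_rot: [-3.066, -0.679, -0.015]
ft_force: [-0.8, 0.4, 0.4]
opening: 0.158
grip_force: 58.9
t 15.0 pos [ 0.5995 -0.2506  0.1444] yaw -65.03 tilt [0.0089 0.0031] j [ 0.42  0.65 -0.14  1.61  0.1   0.88 -0.88] F [-0.8  0.4  0.4] M [0.1  0.04 0.03] op 0.158 58.92187535762787
shift [-0.0007 -0.0006 -0.0201] turn z None level xy [ 0.0004 -0.0047 -0.    ]
time: 15.5
ee_pos: [0.5995, -0.2506, 0.1436]
tcp_rot: [-3.118, -0.37, -0.014]
ft_force: [0.1, 0.2, 0.8]
opening: 0.16
grip_force: 58.9
t 15.5 pos [ 0.5995 -0.2506  0.1436] yaw -76.46 tilt [0.0088 0.0032] j [ 0.39  0.65 -0.09  1.62  0.06  0.87 -1.05] F [0.1 0.2 0.8] M [ 0.09  0.05 -0.01] op 0.16 58.92804265022278
shift [-0.0007 -0.0004 -0.0217] turn z None level xy [-0.0005 -0.0046 -0.    ]
```

```bash
python3 -m pendant '{"linear":[[0,0,0.0004],[0,0,0.0004],[0,0,0.0004],[0,0,0.0004],[0,0,0]],"delta_rot":[[0,0,0.025],[0,0,0.025],[0,0,0.025],[0,0,0.025],[0,0,0]],"gripper":[-1,-1,-1,-1,-1]}'
python3 st.py
python3 -m pendant '{"linear":[[0,0,0.0004],[0,0,0.0004],[0,0,0]],"delta_rot":[[0,0,0.025],[0,0,0.025],[0,0,0]],"gripper":[-1,-1,-1]}'
python3 st.py
```

```text
time: 16.0
ee_pos: [0.5996, -0.2508, 0.1431]
tcp_rot: [-3.138, -0.057, -0.014]
ft_force: [-0.3, -0.9, 2.4]
opening: 0.157
grip_force: 59.1
t 16.0 pos [ 0.5996 -0.2508  0.1431] yaw -87.92 tilt [0.0091 0.0029] j [ 0.36  0.65 -0.04  1.62  0.02  0.87 -1.22] F [-0.3 -0.9  2.4] M [-0.13  0.1  -0.01] op 0.157 59.123913645744324
shift [-0.001  -0.0007 -0.0229] turn z None level xy [-0.0013 -0.0046  0.    ]
time: 16.3
ee_pos: [0.5997, -0.2508, 0.1428]
tcp_rot: [-3.137, 0.1, -0.014]
ft_force: [-0.1, -1.0, 2.8]
opening: 0.16
grip_force: 59.2
t 16.3 pos [ 0.5997 -0.2508  0.1428] yaw -93.64 tilt [0.0092 0.0029] j [ 0.34  0.65 -0.01  1.62  0.    0.87 -1.31] F [-0.1 -1.   2.8] M [-0.16  0.03 -0.11] op 0.16 59.24783170223236
shift [-0.0012 -0.0006 -0.0235] turn z None level xy [-0.0017 -0.0045  0.    ]
```

Seal contact is starting (about 3 N). I'll go on in small turns to the stop.

```bash
python3 -m pendant '{"linear":[[0,0,0.0004],[0,0,0.0002],[0,0,0]],"delta_rot":[[0,0,0.025],[0,0,0.01],[0,0,0]],"gripper":[-1,-1,-1]}'
python3 st.py
python3 -m pendant '{"linear":[[0,0,0.0002],[0,0,0.0002],[0,0,0]],"delta_rot":[[0,0,0.015],[0,0,0.015],[0,0,0]],"gripper":[-1,-1,-1]}'
python3 st.py
```

```text
time: 16.6
ee_pos: [0.5996, -0.2508, 0.1424]
tcp_rot: [-3.131, 0.21, -0.014]
ft_force: [0.2, -1.5, 2.8]
opening: 0.158
grip_force: 59.4
t 16.6 pos [ 0.5996 -0.2508  0.1424] yaw -97.68 tilt [0.0092 0.003 ] j [ 0.33  0.65  0.    1.62 -0.01  0.86 -1.37] F [ 0.2 -1.5  2.8] M [-0.21  0.02 -0.03] op 0.158 59.37450706958771
shift [-0.0011 -0.0005 -0.0241] turn z None level xy [-0.0021 -0.0044 -0.    ]
time: 16.9
ee_pos: [0.5996, -0.2507, 0.1421]
tcp_rot: [-3.122, 0.309, -0.013]
ft_force: [-0.1, -0.9, 4.2]
opening: 0.159
grip_force: 59.5
t 16.9 pos [ 0.5996 -0.2507  0.1421] yaw -101.28 tilt [0.0089 0.0031] j [ 0.32  0.65  0.02  1.62 -0.02  0.86 -1.42] F [-0.1 -0.9  4.2] M [-0.27  0.01 -0.03] op 0.159 59.50192451477051
shift [-0.001  -0.0002 -0.0249] turn z None level xy [-0.0024 -0.0041  0.    ]
```

```bash
python3 -m pendant '{"linear":[[0,0,0.0003],[0,0,0],[0,0,0]],"delta_rot":[[0,0,0.02],[0,0,0],[0,0,0]],"gripper":[-1,-1,-1]}'
python3 st.py
python3 -m pendant '{"linear":[[0,0,0.0003],[0,0,0],[0,0,0]],"delta_rot":[[0,0,0.02],[0,0,0],[0,0,0]],"gripper":[-1,-1,-1]}'
python3 st.py
```

```text
time: 17.2
ee_pos: [0.5996, -0.2506, 0.1419]
tcp_rot: [-3.116, 0.368, -0.013]
ft_force: [0.4, -1.7, 5.0]
opening: 0.153
grip_force: 59.6
t 17.2 pos [ 0.5996 -0.2506  0.1419] yaw -103.46 tilt [0.009  0.0031] j [ 0.31  0.65  0.03  1.62 -0.03  0.86 -1.45] F [ 0.4 -1.7  5. ] M [-0.37 -0.05  0.01] op 0.153 59.562315344810486
shift [-0.001  -0.0001 -0.0251] turn z None level xy [-0.0026 -0.004   0.    ]
time: 17.5
ee_pos: [0.5998, -0.2508, 0.142]
tcp_rot: [-3.108, 0.429, -0.014]
ft_force: [0.6, -1.7, 4.9]
opening: 0.153
grip_force: 59.8
t 17.5 pos [ 0.5998 -0.2508  0.142 ] yaw -105.7 tilt [0.0094 0.0026] j [ 0.3   0.65  0.04  1.62 -0.04  0.86 -1.49] F [ 0.6 -1.7  4.9] M [-0.41 -0.1   0.43] op 0.153 59.76221680641174
shift [-0.0015 -0.0002 -0.0251] turn z None level xy [-0.0025 -0.0042  0.    ]
```

The stop torque is there (0.43 N m), so the cap is home. I'll release, retreat and check.

```bash
python3 -m pendant '{"linear":[[0,0,0],[0,0,0],[0,0,0],[0,0,0]],"delta_rot":[[0,0,-0.006],[0,0,0],[0,0,0],[0,0,0]],"gripper":[-0.66,-0.4,0,0]}'
python3 st.py
python3 -m pendant '{"linear":[[0,0,-0.01],[0,0,-0.04],[0,0,-0.06],[0,0,-0.06],[0,0,-0.03]],"delta_rot":[[0,0,0],[0,0,0],[0,0,0],[0,0,0],[0,0,0]],"gripper":[0,0,0,0,0]}'
python3 -m pendant '{"linear":[[-0.05,0,0],[-0.05,0,0],[-0.04,0,0],[0,0,0],[0,0,0]],"delta_rot":[[0,0,0],[0,0,0],[0,0,0],[0,0,0],[0,0,0]],"gripper":[0,0,0,0,0]}'
python3 - <<'E'
from fit import *
s=snapshot("wrist"); cv2.imwrite("pics/w3.png",s["frame"][...,::-1]); P=cloud(s); c=(.5992,-.2515)
print(robot.read_state()["ee_pos"],robot.read_state()["ft_force"])
k=outline(P,c,.05,.108,.126); print("skirt",len(k),circ(edge(k,c)),np.median(k[:,2]))
k=k[abs(k[:,2]-np.median(k[:,2]))<.003]; print("plane",np.linalg.lstsq(np.c_[k[:,:2]-c,np.ones(len(k))],k[:,2],rcond=None)[0].round(4))
t=outline(P,c,.08,.08,.095); print("tank z",np.median(t[:,2])); b=outline(P,c,.05,.135,.16); print("bar z",np.median(b[:,2]))
E
```

```text
time: 17.9
ee_pos: [0.5986, -0.2499, 0.1408]
tcp_rot: [-3.109, 0.413, -0.009]
ft_force: [1.1, 0.4, 1.0]
opening: 0.503
grip_force: 0.0
t 17.9 pos [ 0.5986 -0.2499  0.1408] yaw -105.13 tilt [0.0067 0.0046] j [ 0.31  0.65  0.03  1.62 -0.04  0.86 -1.48] F [1.1 0.4 1. ] M [-0.05 -0.01 -0.04] op 0.503 0.0
shift [ 0.0012  0.0008 -0.0274] turn z None level xy [-0.0031 -0.0026 -0.    ]
time: 18.4
ee_pos: [0.5995, -0.2512, 0.2446]
tcp_rot: [-3.11, 0.413, -0.018]
ft_force: [0.3, 0.1, -0.5]
opening: 0.503
grip_force: 0.0
time: 18.9
ee_pos: [0.5311, -0.2325, 0.2411]
tcp_rot: [-3.11, 0.413, -0.013]
ft_force: [0.7, -0.0, -0.4]
opening: 0.497
grip_force: 0.0
[ 0.53162182 -0.23253677  0.24104288] [ 0.43766222  0.51533769 -0.06983718]
skirt 7200 (array([ 0.5989, -0.2513,  0.032 ]), np.float64(0.00039)) 0.12321668493761859
plane [-0.0003  0.0012  0.1232]
tank z 0.0879006497606949
bar z 0.14477022295084727
```

View pics/w3.png

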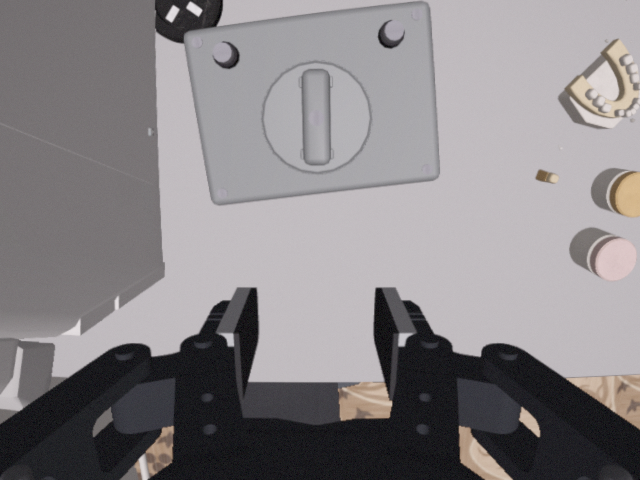

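The wrist view shows the cap sitting on the neck at (317,117), centred and level, with the fingers clear. I'll check its height once more against the lid next to it.

Run:
```python
from fit import *
for n in("wrist","top"):
    P=cloud(snapshot(n)); d=np.hypot(P[...,0]-.599,P[...,1]+.2514); z=P[...,2]
    print(n,"lid",np.median(z[(d>.036)&(d<.048)&(z>.08)&(z<.1)]),"skirt top",np.median(z[(d<.029)&(z>.115)&(z<.13)]),"bar",np.median(z[(d<.02)&(z>.138)&(z<.16)]))
```

```text
wrist lid 0.08796610694330345 skirt top 0.12328729242307764 bar 0.144847281979309
top lid 0.08871996547977323 skirt top 0.12385362864287619 bar 0.14548219506419213
```

The lid reading was misleading. The first neck scan shows a raised ring around the neck at about 0.091, and the seal top at 0.1215, which is 30.5 mm above it as specified. Measured from that ring, the cap's underside is about 4 mm up, so it is home.

```bash
python3 -c "
from workcell import order
print(order.finish_job())"
```

```text
the job is handed in; nothing more can be done
None
```

The cap is screwed home on the tank's neck: it turned clockwise to its stop and sits level, centred and about 4 mm above the neck's base. The gripper has let go and moved clear, and the job is handed in; the system gave no verdict.

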